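# Bring the router's collet up for a bit change

### The arm

A 6-joint arm with a two-finger parallel gripper is mounted at the origin on the work surface. World frame = base frame: x ahead of the robot, y to its left, z up, the work surface at z = 0. Lengths are in m, angles in degrees, forces in N, time in s.
With the tool pointing down it reaches from about 0.25 to 0.725 m from the base axis. Payload 9.7 kg.
Tool frame: the origin (TCP) lies on the centre line of the jaws, within the pads' length; the fingertips stand bot.nose_length ahead of it and the grasp point (between the pads) lies 11 mm behind it (bot.nose_length is the distance from the TCP to the fingertips, in m); z points along the fingers, y is the line along which they close (so a half turn about z gives the same grasp; the last joint's range is limited). The gripper opens to 85 mm and grips with 20 to 120 N. Pads are 22 mm wide; open, the fingers measure 114 mm over their backs; the gripper's body (76 mm by 85 mm) begins 54 mm behind the grasp point. The pads swing forward as they close: fully open they stand 13 mm farther back than shut.
Start: joints at [69.672, 4.979, 10.078, 95.1, 0, 90], TCP at [0.191, 0.516, 0.239] pointing down, gripper open.
Joint ranges: [-179.16, 179.16], [-48.56, 103.87], [-65.8, 70.77], [-126.05, 130.52], [-82.76, 87.17], [-180, 180]. Speed limits (degrees/s): [127.2, 127.2, 147.25, 180, 180, 180].

### API

Orientations are given as [roll, pitch, yaw] about the fixed x, y, z axes, in that order (R = Rz(yaw) Ry(pitch) Rx(roll)).
In Python, from workcell import bot gives the robot as it stands. The module is installed in compiled form; this text tells all that it offers.
- The arm moves only by the shell command python3 -m inch 'ROWS' [OPENING] [FORCE]. ROWS is JSON, a list of rows, each a list of 4 numbers: the shift along the world's x, y, z in cm, then the turn about the world's z in degrees. A call has exactly 8 rows; each row is the pose to reach, as a shift and turn from the pose commanded when the call began; what a row does not reach only later rows make up. A row lasts 1/8 s, in which the tool goes at most 62.5 mm and 10.7 degrees, less where a joint would pass 70% of its speed; a pose out of reach is approached as far as the arm can. A call with a gripper value outside its range is refused whole. OPENING is the finger opening in cm, from 0 to 8.54, set as the call begins (- or left out, the last holds). The fingers move at their own pace and stop on an object; FORCE is the grip in N (left out, the last holds). Time passes only in rows, so rows that repeat a pose let the fingers close, or fill a call up. It gives the time, the measured TCP pose, the force, the opening and the grip force at its end, in the units of the state.
- bot.get_obs(): the state, without advancing time (a new reading comes with each control period).
- bot.camera(name): name is "side" or "top"; returns a dict with "img" (480x640x3 uint8, red, green, blue), "fovy" (degrees; the focal length in pixels is half the picture's height over the tangent of half this angle, whatever the lens; pixels are square), "cx", "cy" (the principal point, pixels), "dist" ([k1, k2, p1, p2, k3] as OpenCV has them; the pictures are not rectified), "R" (3x3) and "t" (3): a world point X has camera coordinates R X + t. Camera axes: x right, y down, z forward; pixel columns grow to the right and rows downward; lengths in m; the calibration is good to about 2 mm. A picture is of the moment at which its call begins. There is no depth.
- bot.job_done(): hands the job in; it is judged then, once.
Trained networks look in a picture, given as the dict that the camera call returned (one of the last four; its "shot" number tells which), for a name from the list of things; names that differ only in an ending like _2 or _b are one class to them, and where a whole thing is asked for, a point or a joint stands for the part that bears it (a point fixed in the world has none). Each returns a list of dicts, best first, with "score" (0 to 1); they miss things now and then, are a little off and sometimes report something else, mostly with a low value. They report only what shows in the picture. A call takes as long as a camera call.
- bot.find_in(thing, picture): "point" ([column, row] in pixels, amid what is visible of it).
- bot.landmark_of(thing, picture): "point" ([column, row] in pixels: a listed point, or the origin of a listed thing).
The state is a dict: "time": time; "q": joint angles; "qd": joint speeds; "joint_efforts": joint torques, N m; "ee_pos": TCP position; "tcp_rot": TCP orientation; "wrist_force": force on the tool from outside, world axes, zero at the start; "torque": the same for the moment, N m; "opening": finger opening in m; "grasp_force": force on a finger pad.
Only numpy, scipy, OpenCV 4.12 (cv2) and the standard library are available. Lean on these libraries where they do the work, as an engineer would, in place of code of your own. Each camera call takes 0.05 s, during which the arm holds its last target. There are 200 camera calls.

### The job

Bring the router up for a bit change: wind the lift crank clockwise (seen from above) by its red knob until you feel the lift come up against its top stop, then back it off a quarter turn anticlockwise so that the screw is not left jammed, and let go of it. Do not disturb the spanners, the insert ring, the block of bits or the brass gauge lying on the router table top.

Things in the scene. Friction and masses are not known exactly. Their poses are not given: they have to be found in the camera images.
- lift_crank (a joint): Angle of the lift's hand crank in rad about its vertical axis. It grows as the crank is wound clockwise seen from above, which raises the router 4 mm a turn; it starts between 1.3 and 2.6 turns short of the top stop. It reads 0 at the rigid top stop and is negative below it (a quarter turn back from the stop is -1.57). The screw drags with a steady 0.25 N m (about 4 N at the knob) and stays where it is left.
- crank_grip (a point): Centre of the crank's upright red knob: 25 mm diameter, 56 mm tall (this point is half-way up, 138 mm above the bench), on the free end of the crank arm. It spins freely on its own pin, so a gripper can hold it from above and keep its own heading all the way round. The arm is a dark steel bar 20 mm wide, its top 108 mm above the bench; within its sweep nothing but the knob stands above 113 mm.
- crank_axis (a point): Fixed point on the crank's vertical turning axis, at the height of crank_grip; the knob's centre goes round it in a level circle of 70 mm radius. The shaft ends in a hub nut 25 mm below this point. The axes turn with the router table top: x points to its fence, y along the fence.
- collet (a point): Top of the brass collet nut (31 mm diameter) in the round opening of the aluminium lift plate, 101 mm from the crank axis; it rises with the router, to 59 mm above the bench at the top stop.
- spanner_a: Flat steel collet spanner, 175 mm long, 5 mm thick, lying on the router table top (white board, 560 x 380 mm, 30 mm thick, with a 100 mm high fence on its far side). Origin: underside, within 10 mm of its middle, x along it. To be left alone.
- spanner_b: A second collet spanner of the same kind beside the first. To be left alone.
- insert_ring: Orange plastic insert ring of the lift plate, 93 mm diameter, 40 mm hole, 6 mm thick, lying flat on the router table top. Origin: centre of its underside. To be left alone.
- bit_block: Wooden block 44 x 110 x 22 mm with three router bits standing in it, 58 mm tall in all, on the router table top. Origin: centre of its underside, y along it. To be left alone.
- brass_gauge: Brass set-up gauge, a bar 25 x 50 x 12 mm, lying on the router table top. Origin: centre of its underside, y along it. To be left alone.

How it is judged:
By the outcome, as a careful person would: the job done as asked, in the order asked, and still so for the second after the job is handed in, with the robot touching nothing.
It also fails if it takes over 64 s, if anything falls off the work surface, if the arm or the gripper's body presses on something with over 40 N, if the wrist force passes 120 N, or if a joint passes its speed limit or range.

## Working session

There is one attempt and no reset: what is moved stays moved. The work goes in short steps, Python scripts to look and compute and a shell command to move; the robot and the scene stay as the last step left them, time stands still between calls to the robot, and variables do not carry over. Pictures are saved under pics/ and viewed, at most 10 in all, crops included, and the job is handed in when it is done.

```bash
mkdir -p pics; cat > h.py <<'E'
import numpy as np, cv2
from workcell import bot
def K(c):
    f=240/np.tan(np.radians(c["fovy"])/2); return np.array([[f,0,c["cx"]],[0,f,c["cy"]],[0,0,1.]])
def at_z(c,p,z):
    u=cv2.undistortPoints(np.array([[p]],float),K(c),np.array(c["dist"],float))[0,0]
    R=np.array(c["R"]);t=np.array(c["t"]); o=-R.T@t; d=R.T@np.array([u[0],u[1],1]); return o+d*(z-o[2])/d[2]
def proj(c,X):
    r,_=cv2.Rodrigues(np.array(c["R"])); return cv2.projectPoints(np.array(X,float).reshape(-1,3),r,np.array(c["t"],float),K(c),np.array(c["dist"],float))[0].reshape(-1,2)
def save(c,n): cv2.imwrite("pics/"+n,c["img"][:,:,::-1])
E
python3 - <<'E'
from h import *
o=bot.get_obs();print(o["ee_pos"],o["tcp_rot"],o["time"],bot.nose_length)
for n in("top","side"):
    c=bot.camera(n);save(c,n+"0.png");print(n,-np.array(c["R"]).T@c["t"])
    for th,z in(("crank_grip",.138),("crank_axis",.138),("collet",.055),("bit_block",.03),("insert_ring",.03),("brass_gauge",.03),("spanner_a",.03)):
        for d in bot.landmark_of(th,c)[:2]: print(th,np.round(d["point"]),round(d["score"],2),at_z(c,d["point"],z).round(4))
E
```

```text
[0.19100627 0.5155295  0.23856474] [-1.79922207e+02  2.25334598e-03  1.59672030e+02] 0.0 0.008
top [0.42871244 0.09846425 1.0067039 ]
crank_grip [313. 215.] 0.68 [0.5831 0.1162 0.138 ]
crank_axis [336. 245.] 0.69 [0.53   0.0741 0.138 ]
collet [290. 220.] 0.64 [0.5884 0.1632 0.055 ]
bit_block [385. 287.] 0.73 [ 0.4587 -0.0254  0.03  ]
insert_ring [404. 228.] 0.76 [ 0.5767 -0.065   0.03  ]
brass_gauge [386. 288.] 0.87 [ 0.4567 -0.0266  0.03  ]
spanner_a [180. 296.] 0.55 [0.4393 0.3811 0.03  ]
side [ 0.34195177 -0.43640614  0.67590681]
crank_axis [302. 243.] 0.64 [0.531  0.0755 0.138 ]
collet [311. 243.] 0.92 [0.578  0.1467 0.055 ]
bit_block [242. 279.] 0.75 [0.4283 0.1344 0.03  ]
insert_ring [356. 338.] 0.74 [ 0.567  -0.0703  0.03  ]
brass_gauge [284. 342.] 0.8 [ 0.4537 -0.0282  0.03  ]
spanner_a [238. 214.] 0.95 [0.4748 0.3189 0.03  ]
spanner_a [216. 204.] 0.59 [0.4393 0.372  0.03  ]
```

View pics/top0.png

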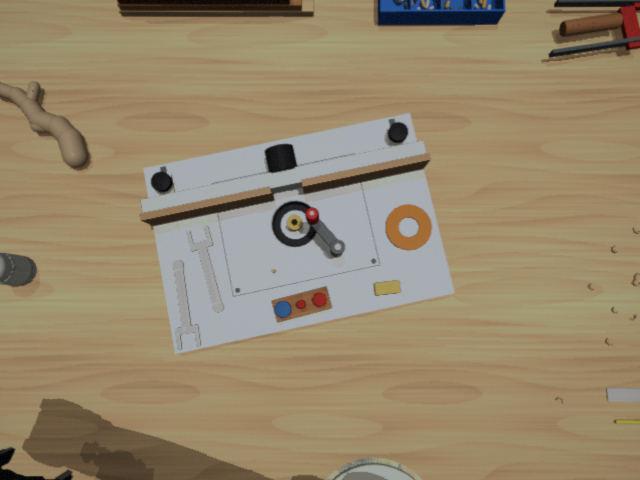

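View pics/side0.png

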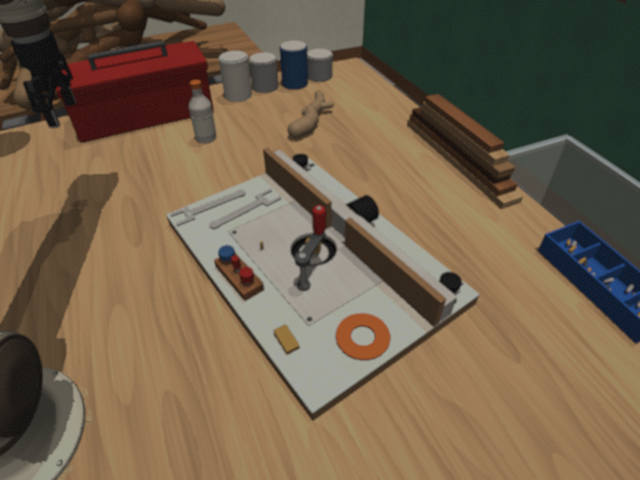

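Top view: the red knob is at (313,215), the hub at (336,247) and the collet at (294,223), with the fence running behind them at about 12° yaw. In the side view the knob is at (320,218). I'll triangulate the knob and measure the fence clearance.

```bash
python3 - <<'E'
from h import *
c=bot.camera("top");s=bot.camera("side")
def red(c,p,r=22):
    h=cv2.cvtColor(c["img"],cv2.COLOR_RGB2HSV);m=((h[...,0]<8)|(h[...,0]>172))&(h[...,1]>150)&(h[...,2]>60)
    k=np.zeros_like(m);k[p[1]-r:p[1]+r,p[0]-r:p[0]+r]=1;y,x=np.nonzero(m&k);return x.mean(),y.mean(),len(x),x.min(),x.max(),y.min(),y.max()
a=red(c,(313,215));b=red(s,(320,218));print(a,b)
for z in(.138,.15,.166):print(z,at_z(c,a[:2],z),at_z(s,b[:2],.138))
for d in bot.landmark_of("crank_grip",s):print(d, at_z(s,d["point"],.138))
for th in("top","side"):
  cc={"top":c,"side":s}[th]
  for d in bot.landmark_of("crank_axis",cc)[:1]:print(th,at_z(cc,d["point"],.138))
print("hub",at_z(c,(337,247),.113),at_z(s,(303,285),.11))
print("fence top front edge",[at_z(c,p,.13).round(3) for p in((142,218),(428,160))],"bottom",[at_z(c,p,.03).round(3) for p in((142,220),(428,167))])
print("board front",[at_z(c,p,.03).round(3) for p in((178,352),(453,293))])
E
```

```text
(np.float64(311.5192307692308), np.float64(214.25), 104, np.int64(306), np.int64(317), np.int64(208), np.int64(220)) (np.float64(319.0430463576159), np.float64(218.83774834437085), 302, np.int64(312), np.int64(325), np.int64(204), np.int64(233))
0.138 [0.58522414 0.11883719 0.138     ] [0.58312847 0.11958754 0.138     ]
0.15 [0.58306213 0.11855577 0.15      ] [0.58312847 0.11958754 0.138     ]
0.166 [0.58017946 0.11818053 0.166     ] [0.58312847 0.11958754 0.138     ]
{'point': [319.5, 220.4], 'score': 0.8} [0.58217257 0.11539183 0.138     ]
top [0.53631711 0.06868864 0.138     ]
side [0.53191972 0.07771023 0.138     ]
hub [0.52888079 0.07244247 0.113     ] [0.50597657 0.01031173 0.11      ]
fence top front edge [array([0.579, 0.426, 0.13 ]), array([ 0.688, -0.095,  0.13 ])] bottom [array([0.592, 0.463, 0.03 ]), array([ 0.703, -0.116,  0.03 ])]
board front [array([0.332, 0.38 , 0.03 ]), array([ 0.447, -0.159,  0.03 ])]
```

```bash
python3 -m inch '[[4,-4,0,4],[8,-8,0,8],[12,-12,0,12],[16,-16.5,0,16],[20,-20.5,0,20],[24,-24.5,0,24],[28,-28.5,0,28],[32,-32.5,0,32]]' 6.5 40 && python3 -m inch '[[3.5,-3.5,0,0],[7.1,-7.4,0,0],[7.1,-7.4,0,0],[7.1,-7.4,0,0],[7.1,-7.4,-1.5,0],[7.1,-7.4,-3,0],[7.1,-7.4,-4,0],[7.1,-7.4,-4,0]]'; python3 - <<'E'
from h import *
o=bot.get_obs();print(o["ee_pos"],o["tcp_rot"],o["q"],o["wrist_force"])
c=bot.camera("top");s=bot.camera("side")
a=c["img"][140:290,230:430];b=s["img"][130:280,220:420]
cv2.imwrite("pics/p1.png",cv2.resize(np.vstack([a,b])[:,:,::-1],None,fx=2,fy=2,interpolation=2))
t=o["ee_pos"];print(proj(s,[t,t+[0,0,-.008],[.582,.117,.138],[.582,.117,.166]]),proj(c,[t,[.582,.117,.166]]))
E
```

```text
time: 2.05
ee_pos: [0.5122, 0.1892, 0.2395]
tcp_rot: [180.0, 0.0, -168.2]
wrist_force: [0.3, 0.4, 0.4]
opening: 0.0651
grasp_force: 0.0
time: 3.05
ee_pos: [0.5814, 0.1169, 0.1981]
tcp_rot: [-180.0, -0.1, -168.3]
wrist_force: [-0.5, 0.2, -0.4]
opening: 0.0654
grasp_force: 0.0
[0.58141981 0.11690489 0.19810345] [-1.79999345e+02 -9.91030416e-02 -1.68301711e+02] [ 1.13693280e+01  1.03930895e+01  1.15088320e+01  9.12148401e+01
 -1.22402213e-03 -3.28960281e-01] [-0.52297826  0.18801635 -0.43263306]
[[318.50859354 193.65970031]
 [318.54572836 197.32804379]
 [319.0499582  219.88193036]
 [318.93563593 207.95310496]] [[311.85055926 210.11822175]
 [312.20246196 213.22005984]]
```

View pics/p1.png

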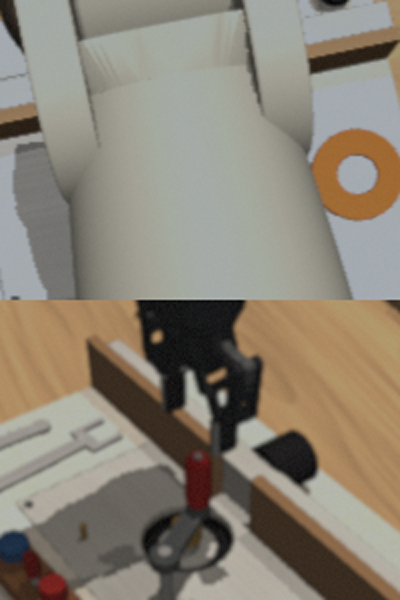

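The side crop shows the knob at about (319,220), with the open jaws straddling directly above it. Next: descend and grip.

```bash
python3 -m inch '[[0,0,-2,0],[0,0,-4,0],[0,0,-6,0],[0,0,-6.8,0],[0,0,-6.8,0],[0,0,-6.8,0],[0,0,-6.8,0],[0,0,-6.8,0]]' && python3 -m inch '[[0,0,0,0],[0,0,0,0],[0,0,0,0],[0,0,0,0],[0,0,0,0],[0,0,0,0],[0,0,0,0],[0,0,0,0]]' 0.5 40
cat > arc.py <<'E'
import sys,numpy as np
# arc.py ax ay x y step_deg n : rows relative to the pose at (x,y), clockwise positive
ax,ay,x,y,st,n=map(float,sys.argv[1:7]); R=.07; a=np.arctan2(y-ay,x-ax); print("angle",np.degrees(a),"r",np.hypot(x-ax,y-ay))
for i in range(1,int(n)+1):
    b=a-np.radians(st*i); print([round(100*(ax+R*np.cos(b)-x),2),round(100*(ay+R*np.sin(b)-y),2),0,0])
E
python3 arc.py .530 .073 .582 .117 15 8
```

```text
time: 4.15
ee_pos: [0.5823, 0.1168, 0.1317]
tcp_rot: [-180.0, 0.0, -168.3]
wrist_force: [-0.4, -0.8, 0.7]
opening: 0.0647
grasp_force: 0.0
time: 5.15
ee_pos: [0.5821, 0.1169, 0.1315]
tcp_rot: [180.0, 0.0, -168.3]
wrist_force: [-0.9, 3.2, 4.9]
opening: 0.0241
grasp_force: 39.6
angle 40.23635830927387 r 0.06811754546370556
[np.float64(1.13), np.float64(-1.42), 0, 0]
[np.float64(1.69), np.float64(-3.16), 0, 0]
[np.float64(1.78), np.float64(-4.98), 0, 0]
[np.float64(1.39), np.float64(-6.77), 0, 0]
[np.float64(0.55), np.float64(-8.39), 0, 0]
[np.float64(-0.68), np.float64(-9.74), 0, 0]
[np.float64(-2.22), np.float64(-10.73), 0, 0]
[np.float64(-3.96), np.float64(-11.29), 0, 0]
```

```bash
python3 arc.py .529 .072 .582 .1165 10 8|tr -d 'npfloat64.()' >/dev/null; python3 arc.py .529 .072 .582 .1165 8 8 | sed 's/np.float64//g'
```

```text
angle 40.01758040962422 r 0.06920440737409717
[(0.64), (-0.74), 0, 0]
[(1.09), (-1.6), 0, 0]
[(1.43), (-2.52), 0, 0]
[(1.63), (-3.47), 0, 0]
[(1.7), (-4.45), 0, 0]
[(1.63), (-5.42), 0, 0]
[(1.43), (-6.38), 0, 0]
[(1.1), (-7.3), 0, 0]
```

```bash
python3 -m inch '[[0.64,-0.74,0,0],[1.09,-1.6,0,0],[1.43,-2.52,0,0],[1.63,-3.47,0,0],[1.7,-4.45,0,0],[1.63,-5.42,0,0],[1.43,-6.38,0,0],[1.1,-7.3,0,0]]'; python3 - <<'E'
from h import *
o=bot.get_obs();print(o["ee_pos"],o["wrist_force"])
s=bot.camera("side");save(s,"p2.png")
for d in bot.landmark_of("crank_grip",s):print(d, at_z(s,d["point"],.138))
o=bot.get_obs();print(o["ee_pos"],o["wrist_force"])
E
```

```text
time: 6.15
ee_pos: [0.5928, 0.0437, 0.1314]
tcp_rot: [180.0, -0.0, -168.3]
wrist_force: [-3.8, 6.1, 6.2]
opening: 0.0241
grasp_force: 39.8
[0.59280879 0.04366952 0.1314472 ] [-3.83300119  6.14281751  6.1742739 ]
{'point': [344.0, 244.7], 'score': 0.44} [0.59505963 0.04186408 0.138     ]
[0.59241547 0.04285938 0.13145651] [-4.29265906 -0.26695091  6.15059581]
```

```bash
python3 - <<'E'
import numpy as np
P=lambda a:100*np.array([.529+.0695*np.cos(np.radians(a)),.072+.0695*np.sin(np.radians(a))])
a=-24;p=np.array([59.3,4.35])
for k in range(3):
    print([[round(float(v),2) for v in P(a-15*i)-p]+[0,0] for i in range(1,9)]); a-=120; p=P(a)
E
```

```text
[[-1.0, -1.52, 0, 0], [-2.31, -2.77, 0, 0], [-3.91, -3.64, 0, 0], [-5.67, -4.06, 0, 0], [-7.49, -4.01, 0, 0], [-9.23, -3.5, 0, 0], [-10.77, -2.55, 0, 0], [-12.02, -1.24, 0, 0]]
[[-0.87, 1.59, 0, 0], [-1.29, 3.36, 0, 0], [-1.24, 5.17, 0, 0], [-0.73, 6.91, 0, 0], [0.22, 8.46, 0, 0], [1.54, 9.71, 0, 0], [3.13, 10.57, 0, 0], [4.9, 11.0, 0, 0]]
[[1.81, -0.05, 0, 0], [3.55, -0.56, 0, 0], [5.1, -1.51, 0, 0], [6.35, -2.83, 0, 0], [7.21, -4.42, 0, 0], [7.64, -6.19, 0, 0], [7.59, -8.0, 0, 0], [7.08, -9.74, 0, 0]]
```

```bash
python3 -m inch '[[-1.0,-1.52,0,0],[-2.31,-2.77,0,0],[-3.91,-3.64,0,0],[-5.67,-4.06,0,0],[-7.49,-4.01,0,0],[-9.23,-3.5,0,0],[-10.77,-2.55,0,0],[-12.02,-1.24,0,0]]'
```

```text
time: 7.25
ee_pos: [0.472, 0.0306, 0.1315]
tcp_rot: [-179.9, -0.0, -168.4]
wrist_force: [5.3, -0.6, 4.3]
opening: 0.0238
grasp_force: 40.0
```

```bash
python3 -m inch '[[-0.87,1.59,0,0],[-1.29,3.36,0,0],[-1.24,5.17,0,0],[-0.73,6.91,0,0],[0.22,8.46,0,0],[1.54,9.71,0,0],[3.13,10.57,0,0],[4.9,11.0,0,0]]' && python3 -m inch '[[1.81,-0.05,0,0],[3.55,-0.56,0,0],[5.1,-1.51,0,0],[6.35,-2.83,0,0],[7.21,-4.42,0,0],[7.64,-6.19,0,0],[7.59,-8.0,0,0],[7.08,-9.74,0,0]]'; python3 - <<'E'
from h import *
o=bot.get_obs();print(o["ee_pos"],o["wrist_force"])
s=bot.camera("side");save(s,"p3.png")
for d in bot.landmark_of("crank_grip",s):print(d, at_z(s,d["point"],.138))
for d in bot.landmark_of("collet",s):print(d)
P=lambda a:100*np.array([.529+.0695*np.cos(np.radians(a)),.072+.0695*np.sin(np.radians(a))])
a=-24;p=P(a)
for k in range(4,22):
    print(round(a),[[round(float(v),2) for v in P(a-3*i)-p]+[0,0] for i in range(1,9)]); a-=24; p=P(a)
E
```

```text
time: 8.25
ee_pos: [0.5212, 0.1418, 0.1314]
tcp_rot: [-180.0, -0.1, -168.3]
wrist_force: [-3.4, -6.8, 9.9]
opening: 0.0239
grasp_force: 40.6
time: 9.25
ee_pos: [0.5931, 0.0445, 0.1315]
tcp_rot: [179.9, 0.1, -168.3]
wrist_force: [-0.0, 5.5, 6.1]
opening: 0.0239
grasp_force: 40.3
[0.5930786  0.04453904 0.13149534] [-0.02261561  5.50846253  6.11676646]
{'point': [344.2, 242.4], 'score': 0.58} [0.5978134  0.04671337 0.138     ]
{'point': [313.8, 240.0], 'score': 0.69}
-24 [[-0.16, -0.33, 0, 0], [-0.33, -0.65, 0, 0], [-0.52, -0.96, 0, 0], [-0.73, -1.26, 0, 0], [-0.95, -1.55, 0, 0], [-1.18, -1.82, 0, 0], [-1.43, -2.09, 0, 0], [-1.7, -2.34, 0, 0]]
-48 [[-0.28, -0.24, 0, 0], [-0.57, -0.46, 0, 0], [-0.87, -0.66, 0, 0], [-1.18, -0.85, 0, 0], [-1.5, -1.03, 0, 0], [-1.82, -1.18, 0, 0], [-2.16, -1.32, 0, 0], [-2.5, -1.44, 0, 0]]
-72 [[-0.35, -0.1, 0, 0], [-0.7, -0.19, 0, 0], [-1.06, -0.25, 0, 0], [-1.42, -0.3, 0, 0], [-1.78, -0.33, 0, 0], [-2.15, -0.34, 0, 0], [-2.51, -0.33, 0, 0], [-2.87, -0.3, 0, 0]]
-96 [[-0.36, 0.05, 0, 0], [-0.72, 0.11, 0, 0], [-1.07, 0.2, 0, 0], [-1.42, 0.3, 0, 0], [-1.76, 
[... 1790 characters left out ...]
6, 0, 0], [-0.04, -0.73, 0, 0], [-0.09, -1.09, 0, 0], [-0.15, -1.44, 0, 0], [-0.24, -1.8, 0, 0], [-0.34, -2.15, 0, 0], [-0.46, -2.49, 0, 0], [-0.6, -2.83, 0, 0]]
-384 [[-0.16, -0.33, 0, 0], [-0.33, -0.65, 0, 0], [-0.52, -0.96, 0, 0], [-0.73, -1.26, 0, 0], [-0.95, -1.55, 0, 0], [-1.18, -1.82, 0, 0], [-1.43, -2.09, 0, 0], [-1.7, -2.34, 0, 0]]
-408 [[-0.28, -0.24, 0, 0], [-0.57, -0.46, 0, 0], [-0.87, -0.66, 0, 0], [-1.18, -0.85, 0, 0], [-1.5, -1.03, 0, 0], [-1.82, -1.18, 0, 0], [-2.16, -1.32, 0, 0], [-2.5, -1.44, 0, 0]]
-432 [[-0.35, -0.1, 0, 0], [-0.7, -0.19, 0, 0], [-1.06, -0.25, 0, 0], [-1.42, -0.3, 0, 0], [-1.78, -0.33, 0, 0], [-2.15, -0.34, 0, 0], [-2.51, -0.33, 0, 0], [-2.87, -0.3, 0, 0]]
```

```bash
cat > ok.py <<'E'
import sys,numpy as np
from workcell import bot
o=bot.get_obs();f=np.hypot(*o["wrist_force"][:2]);x=np.array(o["ee_pos"])[:2]-[.529,.072]
print("F %.1f ang %.1f r %.4f"%(f,np.degrees(np.arctan2(x[1],x[0])),np.hypot(*x)));sys.exit(f>13)
E
python3 - <<'E'
import numpy as np
P=lambda a:100*np.array([.529+.0695*np.cos(np.radians(a)),.072+.0695*np.sin(np.radians(a))])
def row(a,d):
    print(a,str([[round(float(v),1 if 0 else 2) for v in P(a-d*i)-P(a)]+[0,0] for i in range(1,9)]).replace(" ",""))
row(-24,5)
for k in range(10): row(-64-12*k,1.5)
E
```

```text
-24 [[-0.27,-0.54,0,0],[-0.59,-1.06,0,0],[-0.95,-1.55,0,0],[-1.35,-2.0,0,0],[-1.79,-2.42,0,0],[-2.26,-2.8,0,0],[-2.77,-3.13,0,0],[-3.3,-3.42,0,0]]
-64 [[-0.16,-0.08,0,0],[-0.33,-0.15,0,0],[-0.5,-0.22,0,0],[-0.67,-0.28,0,0],[-0.84,-0.34,0,0],[-1.01,-0.4,0,0],[-1.19,-0.45,0,0],[-1.37,-0.5,0,0]]
-76 [[-0.18,-0.04,0,0],[-0.36,-0.08,0,0],[-0.53,-0.11,0,0],[-0.71,-0.14,0,0],[-0.89,-0.16,0,0],[-1.08,-0.18,0,0],[-1.26,-0.19,0,0],[-1.44,-0.2,0,0]]
-88 [[-0.18,-0.0,0,0],[-0.36,-0.0,0,0],[-0.55,0.0,0,0],[-0.73,0.01,0,0],[-0.91,0.03,0,0],[-1.09,0.05,0,0],[-1.27,0.07,0,0],[-1.45,0.1,0,0]]
-100 [[-0.18,0.03,0,0],[-0.36,0.07,0,0],[-0.53,0.12,0,0],[-0.71,0.16,0,0],[-0.88,0.22,0,0],[-1.06,0.27,0,0],[-1.23,0.33,0,0],[-1.4,0.4,0,0]]
-112 [[-0.17,0.07,0,0],[-0.33,0.15,0,0],[-0.5,0.22,0,0],[-0.66,0.31,0,0],[-0.82,0.39,0,0],[-0.98,0.49,0,0],[-1.13,0.58,0,0],[-1.28,0.68,0,0]]
-124 [[-0.15,0.1,0,0],[-0.3,0.21,0,0],[-0.44,0.32,0,0],[-0.58,0.44,0,0],[-0.72,0.56,0,0],[-0.85,0.68,0,0],[-0.98,0.8,0,0],[-1.11,0.93,0,0]]
-136 [[-0.12,0.13,0,0],[-0.25,0.27,0,0],[-0.36,0.41,0,0],[-0.48,0.55,0,0],[-0.59,0.69,0,0],[-0.69,0.84,0,0],[-0.8,0.99,0,0],[-0.89,1.14,0,0]]
-148 [[-0.09,0.16,0,0],[-0.18,0.31,0,0],[-0.27,0.47,0,0],[-0.35,0.64,0,0],[-0.43,0.8,0,0],[-0.5,0.97,0,0],[-0.57,1.14,0,0],[-0.64,1.31,0,0]]
-160 [[-0.06,0.17,0,0],[-0.12,0.35,0,0],[-0.17,0.52,0,0],[-0.21,0.7,0,0],[-0.25,0.87,0,0],[-0.29,1.05,0,0],[-0.32,1.23,0,0],[-0.35,1.41,0,0]]
-172 [[-0.02,0.18,0,0],[-0.04,0.36,0,0],[-0.05,0.54,0,0],[-0.06,0.72,0,0],[-0.07,0.91,0,0],[-0.07,1.09,0,0],[-0.06,1.27,0,0],[-0.05,1.45,0,0]]
```

```bash
python3 -m inch '[[-0.27,-0.54,0,0],[-0.59,-1.06,0,0],[-0.95,-1.55,0,0],[-1.35,-2.0,0,0],[-1.79,-2.42,0,0],[-2.26,-2.8,0,0],[-2.77,-3.13,0,0],[-3.3,-3.42,0,0]]' - 30 && python3 ok.py && python3 -m inch '[[-0.16,-0.08,0,0],[-0.33,-0.15,0,0],[-0.5,-0.22,0,0],[-0.67,-0.28,0,0],[-0.84,-0.34,0,0],[-1.01,-0.4,0,0],[-1.19,-0.45,0,0],[-1.37,-0.5,0,0]]' | grep -E 'time|wrist' && python3 ok.py && python3 -m inch '[[-0.18,-0.04,0,0],[-0.36,-0.08,0,0],[-0.53,-0.11,0,0],[-0.71,-0.14,0,0],[-0.89,-0.16,0,0],[-1.08,-0.18,0,0],[-1.26,-0.19,0,0],[-1.44,-0.2,0,0]]' | grep -E 'time|wrist' && python3 ok.py
```

```text
time: 10.4
ee_pos: [0.5602, 0.0096, 0.1315]
tcp_rot: [-179.9, 0.1, -168.3]
wrist_force: [5.5, -1.3, 4.5]
opening: 0.0238
grasp_force: 40.1
F 5.7 ang -63.5 r 0.0698False
```

```bash
sed -i 's/sys.exit(f>13)/sys.exit(int(f>13))/' ok.py; python3 -m inch '[[-0.16,-0.08,0,0],[-0.33,-0.15,0,0],[-0.5,-0.22,0,0],[-0.67,-0.28,0,0],[-0.84,-0.34,0,0],[-1.01,-0.4,0,0],[-1.19,-0.45,0,0],[-1.37,-0.5,0,0]]' | grep -E 'time|wrist|grasp' && python3 ok.py && python3 -m inch '[[-0.18,-0.04,0,0],[-0.36,-0.08,0,0],[-0.53,-0.11,0,0],[-0.71,-0.14,0,0],[-0.89,-0.16,0,0],[-1.08,-0.18,0,0],[-1.26,-0.19,0,0],[-1.44,-0.2,0,0]]' | grep -E 'time|wrist' && python3 ok.py && python3 -m inch '[[-0.18,0,0,0],[-0.36,0,0,0],[-0.55,0,0,0],[-0.73,0.01,0,0],[-0.91,0.03,0,0],[-1.09,0.05,0,0],[-1.27,0.07,0,0],[-1.45,0.1,0,0]]' | grep -E 'time|wrist' && python3 ok.py && python3 -m inch '[[-0.18,0.03,0,0],[-0.36,0.07,0,0],[-0.53,0.12,0,0],[-0.71,0.16,0,0],[-0.88,0.22,0,0],[-1.06,0.27,0,0],[-1.23,0.33,0,0],[-1.4,0.4,0,0]]' | grep -E 'time|wrist' && python3 ok.py
```

```text
time: 11.4
wrist_force: [5.2, -3.9, 4.1]
grasp_force: 40.2
F 6.5 ang -75.5 r 0.0698
time: 12.4
wrist_force: [5.0, -5.7, 5.3]
F 7.5 ang -87.6 r 0.0699
time: 13.4
wrist_force: [2.8, -6.8, 5.5]
F 7.4 ang -99.7 r 0.0700
time: 14.4
wrist_force: [1.3, -7.2, 6.7]
F 7.3 ang -111.9 r 0.0700
```

```bash
python3 -m inch '[[-0.17,0.07,0,0],[-0.33,0.15,0,0],[-0.5,0.22,0,0],[-0.66,0.31,0,0],[-0.82,0.39,0,0],[-0.98,0.49,0,0],[-1.13,0.58,0,0],[-1.28,0.68,0,0]]' - 30 | grep -E 'time|wrist|grasp' && python3 ok.py && python3 -m inch '[[-0.15,0.1,0,0],[-0.3,0.21,0,0],[-0.44,0.32,0,0],[-0.58,0.44,0,0],[-0.72,0.56,0,0],[-0.85,0.68,0,0],[-0.98,0.8,0,0],[-1.11,0.93,0,0]]' | grep -E 'time|wrist' && python3 ok.py && python3 -m inch '[[-0.12,0.13,0,0],[-0.25,0.27,0,0],[-0.36,0.41,0,0],[-0.48,0.55,0,0],[-0.59,0.69,0,0],[-0.69,0.84,0,0],[-0.8,0.99,0,0],[-0.89,1.14,0,0]]' | grep -E 'time|wrist' && python3 ok.py && python3 -m inch '[[-0.09,0.16,0,0],[-0.18,0.31,0,0],[-0.27,0.47,0,0],[-0.35,0.64,0,0],[-0.43,0.8,0,0],[-0.5,0.97,0,0],[-0.57,1.14,0,0],[-0.64,1.31,0,0]]' | grep -E 'time|wrist' && python3 ok.py && python3 -m inch '[[-0.06,0.17,0,0],[-0.12,0.35,0,0],[-0.17,0.52,0,0],[-0.21,0.7,0,0],[-0.25,0.87,0,0],[-0.29,1.05,0,0],[-0.32,1.23,0,0],[-0.35,1.41,0,0]]' | grep -E 'time|wrist' && python3 ok.py && python3 -m inch '[[-0.02,0.18,0,0],[-0.04,0.36,0,0],[-0.05,0.54,0,0],[-0.06,0.72,0,0],[-0.07,0.91,0,0],[-0.07,1.09,0,0],[-0.06,1.27,0,0],[-0.05,1.45,0,0]]' | grep -E 'time|wrist' && python3 ok.py
python3 - <<'E'
import numpy as np
P=lambda a:100*np.array([.529+.0695*np.cos(np.radians(a)),.072+.0695*np.sin(np.radians(a))])
def row(a,d):
    print(a,str([[round(float(v),2) for v in P(a-d*i)-P(a)]+[0,0] for i in range(1,9)]).replace(" ",""))
for k in range(10): row(-184-12*k,1.5)
E
```

```text
time: 15.4
wrist_force: [0.1, -7.5, 7.7]
grasp_force: 40.4
F 7.5 ang -123.9 r 0.0701
time: 16.4
wrist_force: [-1.6, -6.4, 8.3]
F 6.6 ang -135.9 r 0.0702
time: 17.4
wrist_force: [-1.6, -6.3, 9.1]
F 6.5 ang -147.9 r 0.0703
time: 18.4
wrist_force: [-2.7, -4.8, 8.8]
F 5.6 ang -159.9 r 0.0703
time: 19.4
wrist_force: [-2.9, -4.7, 9.3]
F 5.5 ang -171.9 r 0.0703
time: 20.4
wrist_force: [-3.5, -3.9, 9.8]
F 5.2 ang 176.2 r 0.0704
-184 [[0.02,0.18,0,0],[0.03,0.36,0,0],[0.06,0.54,0,0],[0.09,0.72,0,0],[0.12,0.9,0,0],[0.16,1.08,0,0],[0.2,1.26,0,0],[0.25,1.43,0,0]]
-196 [[0.05,0.17,0,0],[0.11,0.35,0,0],[0.17,0.52,0,0],[0.24,0.69,0,0],[0.31,0.86,0,0],[0.38,1.02,0,0],[0.46,1.19,0,0],[0.54,1.35,0,0]]
-208 [[0.09,0.16,0,0],[0.18,0.32,0,0],[0.27,0.47,0,0],[0.37,0.62,0,0],[0.48,0.77,0,0],[0.59,0.92,0,0],[0.7,1.06,0,0],[0.81,1.2,0,0]]
-220 [[0.12,0.14,0,0],[0.24,0.27,0,0],[0.37,0.4,0,0],[0.5,0.53,0,0],[0.63,0.66,0,0],[0.76,0.78,0,0],[0.9,0.9,0,0],[1.05,1.01,0,0]]
-232 [[0.14,0.11,0,0],[0.29,0.22,0,0],[0.44,0.32,0,0],[0.6,0.42,0,0],[0.75,0.51,0,0],[0.91,0.6,0,0],[1.07,0.69,0,0],[1.23,0.77,0,0]]
-244 [[0.16,0.08,0,0],[0.33,0.15,0,0],[0.5,0.22,0,0],[0.67,0.28,0,0],[0.84,0.34,0,0],[1.01,0.4,0,0],[1.19,0.45,0,0],[1.37,0.5,0,0]]
-256 [[0.18,0.04,0,0],[0.36,0.08,0,0],[0.53,0.11,0,0],[0.71,0.14,0,0],[0.89,0.16,0,0],[1.08,0.18,0,0],[1.26,0.19,0,0],[1.44,0.2,0,0]]
-268 [[0.18,0.0,0,0],[0.36,0.0,0,0],[0.55,-0.0,0,0],[0.73,-0.01,0,0],[0.91,-0.03,0,0],[1.09,-0.05,0,0],[1.27,-0.07,0,0],[1.45,-0.1,0,0]]
-280 [[0.18,-0.03,0,0],[0.36,-0.07,0,0],[0.53,-0.12,0,0],[0.71,-0.16,0,0],[0.88,-0.22,0,0],[1.06,-0.27,0,0],[1.23,-0.33,0,0],[1.4,-0.4,0,0]]
-292 [[0.17,-0.07,0,0],[0.33,-0.15,0,0],[0.5,-0.22,0,0],[0.66,-0.31,0,0],[0.82,-0.39,0,0],[0.98,-0.49,0,0],[1.13,-0.58,0,0],[1.28,-0.68,0,0]]
```

```bash
python3 -m inch '[[0.02,0.18,0,0],[0.03,0.36,0,0],[0.06,0.54,0,0],[0.09,0.72,0,0],[0.12,0.9,0,0],[0.16,1.08,0,0],[0.2,1.26,0,0],[0.25,1.43,0,0]]' | grep -E 'time|wrist' && python3 ok.py && python3 -m inch '[[0.05,0.17,0,0],[0.11,0.35,0,0],[0.17,0.52,0,0],[0.24,0.69,0,0],[0.31,0.86,0,0],[0.38,1.02,0,0],[0.46,1.19,0,0],[0.54,1.35,0,0]]' | grep -E 'time|wrist' && python3 ok.py && python3 -m inch '[[0.09,0.16,0,0],[0.18,0.32,0,0],[0.27,0.47,0,0],[0.37,0.62,0,0],[0.48,0.77,0,0],[0.59,0.92,0,0],[0.7,1.06,0,0],[0.81,1.2,0,0]]' | grep -E 'time|wrist' && python3 ok.py && python3 -m inch '[[0.12,0.14,0,0],[0.24,0.27,0,0],[0.37,0.4,0,0],[0.5,0.53,0,0],[0.63,0.66,0,0],[0.76,0.78,0,0],[0.9,0.9,0,0],[1.05,1.01,0,0]]' | grep -E 'time|wrist' && python3 ok.py && python3 -m inch '[[0.14,0.11,0,0],[0.29,0.22,0,0],[0.44,0.32,0,0],[0.6,0.42,0,0],[0.75,0.51,0,0],[0.91,0.6,0,0],[1.07,0.69,0,0],[1.23,0.77,0,0]]' | grep -E 'time|wrist' && python3 ok.py && python3 -m inch '[[0.16,0.08,0,0],[0.33,0.15,0,0],[0.5,0.22,0,0],[0.67,0.28,0,0],[0.84,0.34,0,0],[1.01,0.4,0,0],[1.19,0.45,0,0],[1.37,0.5,0,0]]' | grep -E 'time|wrist' && python3 ok.py && python3 -m inch '[[0.18,0.04,0,0],[0.36,0.08,0,0],[0.53,0.11,0,0],[0.71,0.14,0,0],[0.89,0.16,0,0],[1.08,0.18,0,0],[1.26,0.19,0,0],[1.44,0.2,0,0]]' | grep -E 'time|wrist' && python3 ok.py && python3 -m inch '[[0.18,0,0,0],[0.36,0,0,0],[0.55,0,0,0],[0.73,-0.01,0,0],[0.91,-0.03,0,0],[1.09,-0.05,0,0],[1.27,-0.07,0,0],[1.45,-0.1,0,0]]' | grep -E 'time|wrist' && python3 ok.py
python3 - <<'E'
import numpy as np
P=lambda a:100*np.array([.529+.0695*np.cos(np.radians(a)),.072+.0695*np.sin(np.radians(a))])
def row(a,d):
    print(a,str([[round(float(v),2) for v in P(a-d*i)-P(a)]+[0,0] for i in range(1,9)]).replace(" ",""))
for k in range(10): row(-304-12*k,1.5)
E
```

```text
time: 21.4
wrist_force: [-5.4, -3.1, 9.2]
F 6.2 ang 164.2 r 0.0703
time: 22.4
wrist_force: [-3.7, -1.7, 8.5]
F 4.1 ang 152.3 r 0.0703
time: 23.4
wrist_force: [-4.3, -2.3, 7.9]
F 4.8 ang 140.4 r 0.0703
time: 24.4
wrist_force: [-5.4, -1.4, 9.4]
F 5.6 ang 128.5 r 0.0702
time: 25.4
wrist_force: [-4.2, -0.8, 8.6]
F 4.2 ang 116.6 r 0.0701
time: 26.4
wrist_force: [-3.8, 0.2, 8.8]
F 3.9 ang 104.6 r 0.0701
time: 27.4
wrist_force: [-5.0, 0.7, 8.3]
F 5.0 ang 92.7 r 0.0700
time: 28.4
wrist_force: [-3.9, 0.9, 8.0]
F 4.0 ang 80.7 r 0.0699
-304 [[0.15,-0.1,0,0],[0.3,-0.21,0,0],[0.44,-0.32,0,0],[0.58,-0.44,0,0],[0.72,-0.56,0,0],[0.85,-0.68,0,0],[0.98,-0.8,0,0],[1.11,-0.93,0,0]]
-316 [[0.12,-0.13,0,0],[0.25,-0.27,0,0],[0.36,-0.41,0,0],[0.48,-0.55,0,0],[0.59,-0.69,0,0],[0.69,-0.84,0,0],[0.8,-0.99,0,0],[0.89,-1.14,0,0]]
-328 [[0.09,-0.16,0,0],[0.18,-0.31,0,0],[0.27,-0.47,0,0],[0.35,-0.64,0,0],[0.43,-0.8,0,0],[0.5,-0.97,0,0],[0.57,-1.14,0,0],[0.64,-1.31,0,0]]
-340 [[0.06,-0.17,0,0],[0.12,-0.35,0,0],[0.17,-0.52,0,0],[0.21,-0.7,0,0],[0.25,-0.87,0,0],[0.29,-1.05,0,0],[0.32,-1.23,0,0],[0.35,-1.41,0,0]]
-352
[... 183 characters left out ...]
0.06,-0.54,0,0],[-0.09,-0.72,0,0],[-0.12,-0.9,0,0],[-0.16,-1.08,0,0],[-0.2,-1.26,0,0],[-0.25,-1.43,0,0]]
-376 [[-0.05,-0.17,0,0],[-0.11,-0.35,0,0],[-0.17,-0.52,0,0],[-0.24,-0.69,0,0],[-0.31,-0.86,0,0],[-0.38,-1.02,0,0],[-0.46,-1.19,0,0],[-0.54,-1.35,0,0]]
-388 [[-0.09,-0.16,0,0],[-0.18,-0.32,0,0],[-0.27,-0.47,0,0],[-0.37,-0.62,0,0],[-0.48,-0.77,0,0],[-0.59,-0.92,0,0],[-0.7,-1.06,0,0],[-0.81,-1.2,0,0]]
-400 [[-0.12,-0.14,0,0],[-0.24,-0.27,0,0],[-0.37,-0.4,0,0],[-0.5,-0.53,0,0],[-0.63,-0.66,0,0],[-0.76,-0.78,0,0],[-0.9,-0.9,0,0],[-1.05,-1.01,0,0]]
-412 [[-0.14,-0.11,0,0],[-0.29,-0.22,0,0],[-0.44,-0.32,0,0],[-0.6,-0.42,0,0],[-0.75,-0.51,0,0],[-0.91,-0.6,0,0],[-1.07,-0.69,0,0],[-1.23,-0.77,0,0]]
```

```bash
python3 -m inch '[[0.18,-0.03,0,0],[0.36,-0.07,0,0],[0.53,-0.12,0,0],[0.71,-0.16,0,0],[0.88,-0.22,0,0],[1.06,-0.27,0,0],[1.23,-0.33,0,0],[1.4,-0.4,0,0]]' | grep -E 'time|wrist' && python3 ok.py && python3 -m inch '[[0.17,-0.07,0,0],[0.33,-0.15,0,0],[0.5,-0.22,0,0],[0.66,-0.31,0,0],[0.82,-0.39,0,0],[0.98,-0.49,0,0],[1.13,-0.58,0,0],[1.28,-0.68,0,0]]' | grep -E 'time|wrist' && python3 ok.py && python3 -m inch '[[0.15,-0.1,0,0],[0.3,-0.21,0,0],[0.44,-0.32,0,0],[0.58,-0.44,0,0],[0.72,-0.56,0,0],[0.85,-0.68,0,0],[0.98,-0.8,0,0],[1.11,-0.93,0,0]]' | grep -E 'time|wrist' && python3 ok.py && python3 -m inch '[[0.12,-0.13,0,0],[0.25,-0.27,0,0],[0.36,-0.41,0,0],[0.48,-0.55,0,0],[0.59,-0.69,0,0],[0.69,-0.84,0,0],[0.8,-0.99,0,0],[0.89,-1.14,0,0]]' | grep -E 'time|wrist' && python3 ok.py && python3 -m inch '[[0.09,-0.16,0,0],[0.18,-0.31,0,0],[0.27,-0.47,0,0],[0.35,-0.64,0,0],[0.43,-0.8,0,0],[0.5,-0.97,0,0],[0.57,-1.14,0,0],[0.64,-1.31,0,0]]' | grep -E 'time|wrist' && python3 ok.py && python3 -m inch '[[0.06,-0.17,0,0],[0.12,-0.35,0,0],[0.17,-0.52,0,0],[0.21,-0.7,0,0],[0.25,-0.87,0,0],[0.29,-1.05,0,0],[0.32,-1.23,0,0],[0.35,-1.41,0,0]]' | grep -E 'time|wrist' && python3 ok.py && python3 -m inch '[[0.02,-0.18,0,0],[0.04,-0.36,0,0],[0.05,-0.54,0,0],[0.06,-0.72,0,0],[0.07,-0.91,0,0],[0.07,-1.09,0,0],[0.06,-1.27,0,0],[0.05,-1.45,0,0]]' | grep -E 'time|wrist' && python3 ok.py && python3 -m inch '[[-0.02,-0.18,0,0],[-0.03,-0.36,0,0],[-0.06,-0.54,0,0],[-0.09,-0.72,0,0],[-0.12,-0.9,0,0],[-0.16,-1.08,0,0],[-0.2,-1.26,0,0],[-0.25,-1.43,0,0]]' | grep -E 'time|wrist' && python3 ok.py
```

```text
time: 29.4
wrist_force: [-2.9, 1.5, 8.1]
F 3.3 ang 68.8 r 0.0698
time: 30.4
wrist_force: [-2.8, 2.2, 6.9]
F 3.5 ang 56.9 r 0.0697
time: 31.4
wrist_force: [-3.0, 2.4, 7.1]
F 3.8 ang 45.0 r 0.0697
time: 32.4
wrist_force: [-2.4, 2.7, 6.8]
F 3.6 ang 33.0 r 0.0696
time: 33.4
wrist_force: [-0.9, 4.0, 6.2]
F 4.2 ang 21.0 r 0.0696
time: 34.4
wrist_force: [0.6, 4.3, 6.1]
F 4.3 ang 9.0 r 0.0696
time: 35.4
wrist_force: [2.7, 2.7, 5.7]
F 3.8 ang -3.0 r 0.0696
time: 36.4
wrist_force: [4.1, 2.2, 5.7]
F 4.6 ang -15.1 r 0.0695
```

```bash
python3 -m inch '[[-0.05,-0.17,0,0],[-0.11,-0.35,0,0],[-0.17,-0.52,0,0],[-0.24,-0.69,0,0],[-0.31,-0.86,0,0],[-0.38,-1.02,0,0],[-0.46,-1.19,0,0],[-0.54,-1.35,0,0]]' | grep -E 'time|wrist' && python3 ok.py && python3 -m inch '[[-0.09,-0.16,0,0],[-0.18,-0.32,0,0],[-0.27,-0.47,0,0],[-0.37,-0.62,0,0],[-0.48,-0.77,0,0],[-0.59,-0.92,0,0],[-0.7,-1.06,0,0],[-0.81,-1.2,0,0]]' | grep -E 'time|wrist' && python3 ok.py && python3 -m inch '[[-0.12,-0.14,0,0],[-0.24,-0.27,0,0],[-0.37,-0.4,0,0],[-0.5,-0.53,0,0],[-0.63,-0.66,0,0],[-0.76,-0.78,0,0],[-0.9,-0.9,0,0],[-1.05,-1.01,0,0]]' | grep -E 'time|wrist' && python3 ok.py && python3 -m inch '[[-0.14,-0.11,0,0],[-0.29,-0.22,0,0],[-0.44,-0.32,0,0],[-0.6,-0.42,0,0],[-0.75,-0.51,0,0],[-0.91,-0.6,0,0],[-1.07,-0.69,0,0],[-1.23,-0.77,0,0]]' | grep -E 'time|wrist' && python3 ok.py && python3 -m inch '[[-0.16,-0.08,0,0],[-0.33,-0.15,0,0],[-0.5,-0.22,0,0],[-0.67,-0.28,0,0],[-0.84,-0.34,0,0],[-1.01,-0.4,0,0],[-1.19,-0.45,0,0],[-1.37,-0.5,0,0]]' | grep -E 'time|wrist' && python3 ok.py && python3 -m inch '[[-0.18,-0.04,0,0],[-0.36,-0.08,0,0],[-0.53,-0.11,0,0],[-0.71,-0.14,0,0],[-0.89,-0.16,0,0],[-1.08,-0.18,0,0],[-1.26,-0.19,0,0],[-1.44,-0.2,0,0]]' | grep -E 'time|wrist' && python3 ok.py && python3 -m inch '[[-0.18,0,0,0],[-0.36,0,0,0],[-0.55,0,0,0],[-0.73,0.01,0,0],[-0.91,0.03,0,0],[-1.09,0.05,0,0],[-1.27,0.07,0,0],[-1.45,0.1,0,0]]' | grep -E 'time|wrist' && python3 ok.py
```

```text
time: 37.4
wrist_force: [4.2, 2.3, 5.1]
F 4.8 ang -27.3 r 0.0696
time: 38.4
wrist_force: [4.9, 1.1, 6.3]
F 5.0 ang -39.5 r 0.0697
time: 39.4
wrist_force: [5.0, -0.6, 4.6]
F 5.0 ang -51.6 r 0.0697
time: 40.4
wrist_force: [6.0, -1.7, 4.4]
F 6.3 ang -63.6 r 0.0698
time: 41.4
wrist_force: [4.3, -2.6, 6.2]
F 5.0 ang -75.7 r 0.0698
time: 42.4
wrist_force: [3.8, -3.3, 5.2]
F 5.1 ang -87.8 r 0.0699
time: 43.4
wrist_force: [3.1, -5.3, 5.2]
F 6.2 ang -99.8 r 0.0700
```

```bash
python3 -m inch '[[-0.18,0.03,0,0],[-0.36,0.07,0,0],[-0.53,0.12,0,0],[-0.71,0.16,0,0],[-0.88,0.22,0,0],[-1.06,0.27,0,0],[-1.23,0.33,0,0],[-1.4,0.4,0,0]]' | grep -E 'time|wrist' && python3 ok.py && python3 -m inch '[[-0.17,0.07,0,0],[-0.33,0.15,0,0],[-0.5,0.22,0,0],[-0.66,0.31,0,0],[-0.82,0.39,0,0],[-0.98,0.49,0,0],[-1.13,0.58,0,0],[-1.28,0.68,0,0]]' | grep -E 'time|wrist|grasp' && python3 ok.py && python3 -m inch '[[-0.15,0.1,0,0],[-0.3,0.21,0,0],[-0.44,0.32,0,0],[-0.58,0.44,0,0],[-0.72,0.56,0,0],[-0.85,0.68,0,0],[-0.98,0.8,0,0],[-1.11,0.93,0,0]]' | grep -E 'time|wrist' && python3 ok.py && python3 -m inch '[[-0.12,0.13,0,0],[-0.25,0.27,0,0],[-0.36,0.41,0,0],[-0.48,0.55,0,0],[-0.59,0.69,0,0],[-0.69,0.84,0,0],[-0.8,0.99,0,0],[-0.89,1.14,0,0]]' | grep -E 'time|wrist' && python3 ok.py && python3 -m inch '[[-0.09,0.16,0,0],[-0.18,0.31,0,0],[-0.27,0.47,0,0],[-0.35,0.64,0,0],[-0.43,0.8,0,0],[-0.5,0.97,0,0],[-0.57,1.14,0,0],[-0.64,1.31,0,0]]' | grep -E 'time|wrist' && python3 ok.py && python3 -m inch '[[-0.06,0.17,0,0],[-0.12,0.35,0,0],[-0.17,0.52,0,0],[-0.21,0.7,0,0],[-0.25,0.87,0,0],[-0.29,1.05,0,0],[-0.32,1.23,0,0],[-0.35,1.41,0,0]]' | grep -E 'time|wrist' && python3 ok.py && python3 -m inch '[[-0.02,0.18,0,0],[-0.04,0.36,0,0],[-0.05,0.54,0,0],[-0.06,0.72,0,0],[-0.07,0.91,0,0],[-0.07,1.09,0,0],[-0.06,1.27,0,0],[-0.05,1.45,0,0]]' | grep -E 'time|wrist' && python3 ok.py
```

```text
time: 44.4
wrist_force: [1.0, -5.4, 6.9]
F 5.5 ang -111.9 r 0.0701
time: 45.4
wrist_force: [0.8, -6.0, 7.2]
grasp_force: 40.4
F 6.1 ang -123.8 r 0.0702
time: 46.4
wrist_force: [13.9, -21.0, 0.7]
F 25.2 ang -133.6 r 0.0702
```

The stop was felt at 25 N tangential, against about 5 N while running, with the measured angle at -133.6°. Next I back off anticlockwise to -43.5°.

```bash
python3 - <<'E'
import numpy as np
P=lambda a:100*np.array([.529+.0695*np.cos(np.radians(a)),.072+.0695*np.sin(np.radians(a))])
for a0,l in((-136,[-130,-118,-106,-94,-82,-70,-59,-50]),(-50,[-46,-43.2])):
    print([[round(float(v),2) for v in P(a)-P(a0)] for a in l])
E
```

```text
[[0.53, -0.5], [1.74, -1.31], [3.08, -1.85], [4.51, -2.11], [5.97, -2.05], [7.38, -1.7], [8.58, -1.13], [9.47, -0.5]]
[[0.36, 0.32], [0.6, 0.57]]
```

```bash
python3 -m inch '[[0.53,-0.5,0,0],[1.74,-1.31,0,0],[3.08,-1.85,0,0],[4.51,-2.11,0,0],[5.97,-2.05,0,0],[7.38,-1.7,0,0],[8.58,-1.13,0,0],[9.47,-0.5,0,0]]' | grep -E 'time|wrist'; python3 ok.py; python3 -m inch '[[0.36,0.32,0,0],[0.6,0.57,0,0],[0.6,0.57,0,0],[0.6,0.57,0,0],[0.6,0.57,0,0],[0.6,0.57,0,0],[0.6,0.57,0,0],[0.6,0.57,0,0]]' | grep -E 'time|wrist'; python3 ok.py
```

```text
time: 47.4
wrist_force: [-2.0, -3.4, 8.5]
F 3.9 ang -50.4 r 0.0698
time: 48.4
wrist_force: [1.3, -2.6, 6.6]
F 2.9 ang -43.4 r 0.0697
```

Backed off by 90.2°. Now release, rise, and check.

```bash
python3 -m inch '[[0,0,0,0],[0,0,0,0],[0,0,0,0],[0,0,0,0],[0,0,0,0],[0,0,0,0],[0,0,0,0],[0,0,0,0]]' 6.5 && python3 -m inch '[[0,0,1,0],[0,0,3,0],[0,0,6,0],[0,0,9,0],[-4,0,12,0],[-9,0,14,0],[-14,0,14,0],[-19,0,14,0]]' && python3 -m inch '[[-2,0,0,0],[-4,0,0,0],[-6,0,0,0],[-6,0,0,0],[-6,0,0,0],[-6,0,0,0],[-6,0,0,0],[-6,0,0,0]]' |grep time
python3 - <<'E'
from h import *
c=bot.camera("top");s=bot.camera("side");save(s,"p4.png");save(c,"p5.png")
for q in(c,s):
  for d in bot.landmark_of("crank_grip",q)[:1]:
    x=at_z(q,d["point"],.138);print(d,x,np.degrees(np.arctan2(x[1]-.072,x[0]-.529)))
E
```

```text
time: 49.4
ee_pos: [0.5799, 0.0245, 0.1313]
tcp_rot: [-180.0, -0.0, -168.3]
wrist_force: [0.4, 0.4, 0.5]
opening: 0.065
grasp_force: 0.0
time: 50.4
ee_pos: [0.3884, 0.0245, 0.2723]
tcp_rot: [-180.0, 0.1, -168.3]
wrist_force: [0.2, 0.1, -0.5]
opening: 0.0652
grasp_force: 0.0
time: 51.4
{'point': [366.8, 218.2], 'score': 0.6} [0.57816952 0.01958956 0.138     ] -46.827408238305544
{'point': [341.7, 252.1], 'score': 0.93} [0.58387241 0.0277303  0.138     ] -38.8957290086901
```

View pics/p4.png

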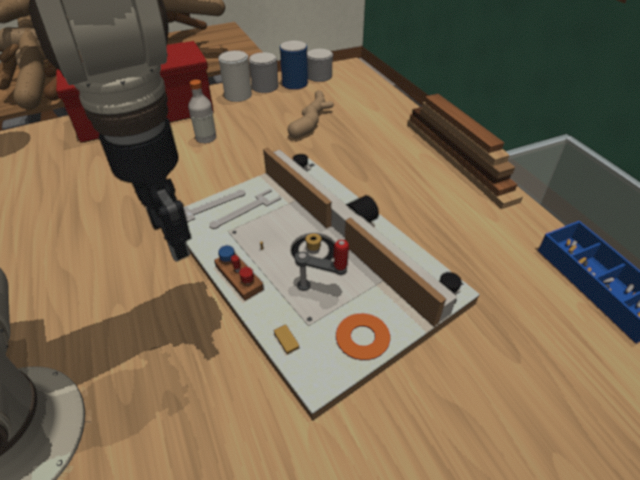

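The knob is free at (342,255), mean angle about -43°. The collet is raised at (314,242), and the spanners, ring, block and gauge are where they were.

```bash
python3 -c "from workcell import bot;print(bot.job_done())"
```

```text
the job is handed in; nothing more can be done
None
```

I wound the crank clockwise about 2.4 turns until I felt the top stop (25 N against about 5 N while turning). I then backed it off a quarter turn (about 90°), let go of the knob, and handed the job in at about 51 s with the other items where they were.

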